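# Load the press-die carousel and log it

## Task

The die carousel's cups are numbered by the studs on its rim and the small steel die already stands in cup one: finish the set in order, first setting the medium cylindrical die upright in cup two, then the large one upright in cup three, lowered to the bottom rather than dropped. When both are in, squeeze the scanner's trigger fully and let it spring back to log the set. Leave the small die in its cup and everything else on the bench where it is.

Things in the scene. Friction and masses are not known exactly. Their poses are not given: they have to be found in the camera images.
- carousel: Black round carousel, fixed, turned any way: 250 mm diameter, deck 12 mm thick, four aluminium ring cups (inner diameter 55, outer 65, rim 16 mm above the deck) 72 mm from its centre. One to four white studs on the deck outside each cup give its number. Low hub, 32 mm wide, 16 high. Origin: centre of the underside; x points to cup one, y to two, -x to three, -y to four.
- pocket1 (a point): centre of the floor of cup one (one stud), at deck height, 16 mm below the cup rim; holds the small die at the start
- pocket2 (a point): centre of the floor of cup two (two studs), 16 mm below the cup rim
- pocket3 (a point): centre of the floor of cup three (three studs), 16 mm below the cup rim
- die_small: small plain steel cylinder, 30 mm diameter, 50 mm high, standing in cup one; origin: centre of its underside, z along its axis
- die_medium: medium plain steel cylinder, 40 mm diameter, 60 mm high, standing on the bench; origin: centre of its underside, z along its axis; about 0.3 kg
- die_large: large plain steel cylinder, 50 mm diameter, 70 mm high, standing on the bench; origin: centre of its underside, z along its axis; about 0.5 kg
- scanner: Pistol-shaped scanner fixed lying on its side on a dark base plate. Head: 58 x 185 x 56 mm along y, nose to +y. Grip: a 32 mm wide (y), 32 mm thick (z) bar standing out from the head to -x, from x = -28 to -143 mm, its middle 60 mm above the bench. Origin: on the bench under the head's middle.
- trigger (a joint): Light metal sprung trigger, 46 x 10 x 22 mm, beside the grip on its +y (nose) side, hinged upright at its head end (36 mm to -x and 36 mm to +y of the scanner's origin). 0 = released, 0.28 rad = fully squeezed towards the grip; needs about 9 N at the trigger face. It returns by itself.
- trigger_face (a point): point on the outer face of the trigger, 32 mm from its hinge, 60 mm above the bench: one finger goes here (it moves about 9 mm towards the grip when squeezed)
- grip_back (a point): point on the back of the grip across from the trigger face, 60 mm above the bench: the other finger goes here; at rest 57 mm from the trigger face along the scanner's y
- cone: cone-shaped steel punch, 48 mm diameter foot, 55 mm high, a bystander; origin: centre of the underside
- spool: black thread spool, 44 mm diameter, 62 mm high, a bystander; origin: centre of the underside
- glue: closed bottle, 50 mm diameter, 130 mm high, a bystander; origin: centre of the underside
- driver: screwdriver lying on the bench, 180 mm long, a bystander; origin under its middle, x along it to the tip
- clips: closed jar, 60 mm diameter, 60 mm high, a bystander; origin: centre of the underside

How it is judged:
By the outcome, as a careful person would: the job done as asked, in the order asked, and still so for the second after the job is handed in, with the robot touching nothing.
It also fails if it takes over 58 s, if anything falls off the work surface, if the arm or the gripper's body presses on something with over 40 N, if the wrist force passes 120 N, or if a joint passes its speed limit or range.

## Robot

A 6-joint arm with a two-finger parallel gripper is mounted at the origin on the work surface. World frame = base frame: x ahead of the robot, y to its left, z up, the work surface at z = 0. Lengths are in mm, angles in rad, forces in N, time in s.
With the tool pointing down it reaches from about 275 to 750 mm from the base axis. Payload 10.2 kg.
Tool frame: the origin (TCP) lies between the finger pads; the fingertips stand 8 mm ahead of it and the grasp point (between the pads) lies 11 mm behind it; z points along the fingers, y is the line along which they close (so a half turn about z gives the same grasp; the last joint's range is limited). The gripper opens to 85 mm and grips with 20 to 120 N. Pads are 22 mm wide; open, the fingers measure 114 mm over their backs; the gripper's body (76 mm by 85 mm) begins 54 mm behind the grasp point. The pads swing forward as they close: fully open they stand 13 mm farther back than shut.
Start: joints at [1.038, 0.313, 1.498, -0, 1.331, -0.223], TCP at [160.069, 500.009, 239.294] pointing down, gripper open.
Joint ranges: [-2.94, 2.94], [-0.97, 2.17], [0.19, 2.56], [-1.23, 4.37], [0.02, 3.11], [-2.88, 2.88]. Speed limits (rad/s): [2.39, 2.39, 3.01, 3.14, 3.14, 3.14].

## Interface

Orientations are given as a unit quaternion [w, x, y, z].
In Python, from rig import * gives the robot as it stands.
- The arm moves only by the shell command python3 -m handwheel 'ROWS' [FORCE]. ROWS is JSON, a list that holds one entry, the list of rows, each a list of 7 numbers: the shift along the world's x, y, z in mm, then the turn, a rotation vector about the world's x, y, z in degrees, then the opening, from -1 (shut) to 1 (fully open). A call has 1 to 8 rows; each row shifts and turns the commanded pose from where the row before left it; what a row does not reach is not made up. A row lasts 1/8 s, in which the tool goes at most 62.5 mm and 10.7 degrees, less where a joint would pass 70% of its speed; a pose out of reach is approached as far as the arm can. A call is refused whole if a number of a shift passes 62.5 or a number of a turn 10.7, either way. A call with a gripper value outside its range is refused whole. The fingers move at their own pace and stop on an object; FORCE is the grip in N (left out, the last holds). Time passes only in rows, so rows that do not move let the fingers close. It gives the time, the measured TCP pose, the force, the opening and the grip force at its end, in the units of the state.
- sense(): the state, without advancing time (a new reading comes with each control period).
- capture(name): name is "scene" or "top" or "wrist"; returns a dict with "image" (480x640x3 uint8, red, green, blue), "fx", "fy", "cx", "cy" (pixels), "rvec" (rotation vector, rad) and "tvec" (3), from world to camera coordinates, as OpenCV has them; the wrist camera has in their place "hand_eye" (4x4, takes a point from camera to tool coordinates, whose origin is the TCP and whose axes are the flange's). Camera axes: x right, y down, z forward; pixel columns grow to the right and rows downward; lengths in mm; the calibration is good to about 2 mm. A picture is of the moment at which its call begins: read the wrist's pose just before it. There is no depth.
- finish_job(): hands the job in; it is judged then, once.
The state is a dict: "time_s": time; "joints": joint angles; "dq": joint speeds; "tau": joint torques, N m; "eef_pos": TCP position; "ee_rot": TCP orientation; "force": force on the tool from outside, world axes, zero at the start; "wrist_torque": the same for the moment, N m; "grip_width": opening from 0.0 (shut) to 1.0 (fully open); "grip_force": force on a finger pad.
Only numpy, scipy, OpenCV 4.12 (cv2) and the standard library are available. Lean on these libraries where they do the work, as an engineer would, in place of code of your own. Each camera call takes 0.05 s, during which the arm holds its last target. There are 200 camera calls.

## Working session

There is one attempt and no reset: what is moved stays moved. The work goes in short steps, Python scripts to look and compute and a shell command to move; the robot and the scene stay as the last step left them, time stands still between calls to the robot, and variables do not carry over. Pictures are saved under pics/ and viewed, at most 10 in all, crops included, and the job is handed in when it is done.

```bash
mkdir -p pics; python3 - <<'E'
from rig import *
import cv2,pickle
print(sense())
for n in("top","scene"):
    c=capture(n);pickle.dump(c,open(n+".pkl","wb"));cv2.imwrite(f"pics/{n}.png",c["image"][:,:,::-1])
    print({k:v for k,v in c.items() if k!="image"})
E
```

```text
{'time_s': 0.0, 'joints': array([ 1.03758655e+00,  3.13426295e-01,  1.49844056e+00,  6.08234914e-06,
        1.33097366e+00, -2.23390787e-01]), 'dq': array([-0.00115721, -0.0015593 ,  0.00140695,  0.00123681,  0.00162774,
        0.00029216]), 'tau': array([-2.55119703e-04, -4.12244618e+01, -2.59750539e+01, -1.72021169e-04,
        3.99030716e-03,  6.53102830e-06]), 'eef_pos': array([159.94450397, 499.78829955, 238.74588501]), 'ee_rot': array([-2.33188144e-04,  1.54291362e-01,  9.88025195e-01, -5.78723542e-04]), 'force': array([-0.25686974, -0.34040676,  0.45228129]), 'wrist_torque': array([ 0.02480272, -0.01810262, -0.04415209]), 'grip_force': 0.0, 'grip_width': 1.0005147217886552}
{'fx': 507.3909329908846, 'fy': 507.3909329908846, 'cx': 315.4740901893561, 'cy': 240.46089851298134, 'rvec': array([ 2.19994255, -2.17255724,  0.06275647]), 'tvec': array([  18.47341864,  546.62033863, 1213.55714637])}
{'fx': 581.0227499260512, 'fy': 581.0227499260512, 'cx': 320.4098196119111, 'cy': 243.5359562388181, 'rvec': array([ 2.00789101,  1.02391271, -0.52877079]), 'tvec': array([-341.22925802, -203.45317586, 1490.28055922])}
```

View pics/top.png

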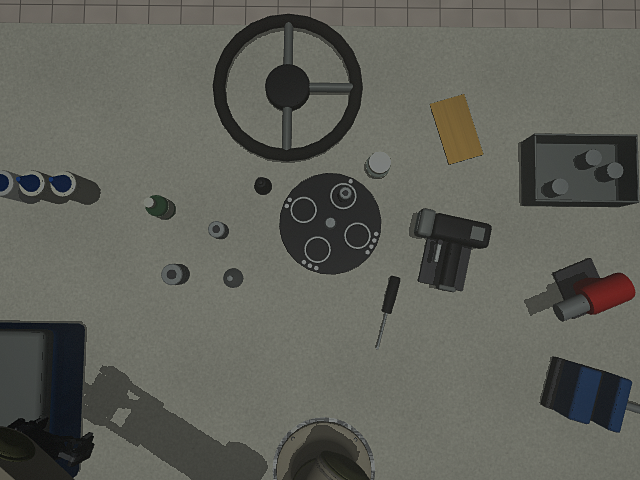

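View pics/scene.png

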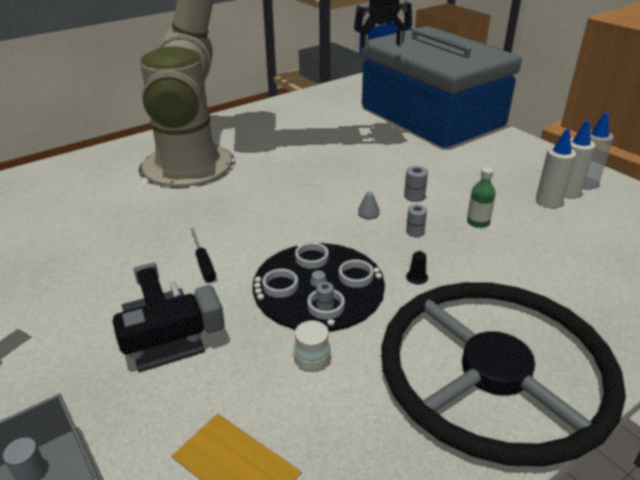

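Top view: carousel centre (330,223); cup one (343,195) with the small die, cup two (303,210), cup three (317,250), cup four (357,236). Medium die (218,230), large die (175,274), cone (233,278), spool (262,186), glue (157,206), clips (377,165). Scanner head is about (460,228) with its nose toward (418,222), and the grip runs down to (445,285).

```bash
cat > h.py <<'E'
import cv2,pickle,numpy as np
def load(n): return pickle.load(open(n+".pkl","rb"))
def ext(c): return cv2.Rodrigues(c["rvec"])[0],np.array(c["tvec"],float)
def cast(c,u,v,z):
    R,t=ext(c); o=-R.T@t; d=R.T@np.array([(u-c["cx"])/c["fx"],(v-c["cy"])/c["fy"],1.])
    return (o+d*(z-o[2])/d[2]).round(1)
def proj(c,P):
    R,t=ext(c); p=R@np.array(P,float)+t; return (p[:2]/p[2]*c["fx"]+[c["cx"],c["cy"]]).round(1)
E
python3 - <<'E'
from h import *
t=load("top");I=t["image"]
a=cv2.resize(I[150:300,140:300],None,fx=4,fy=4,interpolation=cv2.INTER_CUBIC)[:, :, ::-1]
b=cv2.resize(I[150:300,270:500][:, :],None,fx=3.45,fy=3.45,interpolation=cv2.INTER_CUBIC)[:,:,::-1]
cv2.imwrite("pics/b.png",b[:600,:800])
cv2.imwrite("pics/a.png",a)
for n,u,v,z in[("med",218,230,60),("large",175,274,70),("car",330,223,28),("hub",330,223,28),("c1",343,195,28),("c2",303,210,28),("c3",317,250,28),("c4",357,236,28),("grip",445,285,60),("cone",233,278,30),("glue",150,202,130)]: print(n,cast(t,u,v,z))
E
```

```text
med [565.4 254.2  60. ]
large [461.2 349.3  70. ]
car [588.3  -9.2  28. ]
hub [588.3  -9.2  28. ]
c1 [656.6 -39.9  28. ]
c2 [619.   56.3  28. ]
c3 [522.8  21.3  28. ]
c4 [557.7 -74.5  28. ]
grip [ 443.6 -277.5   60. ]
cone [453.1 221.4  30. ]
glue [620.2 392.7 130. ]
```

View pics/a.png

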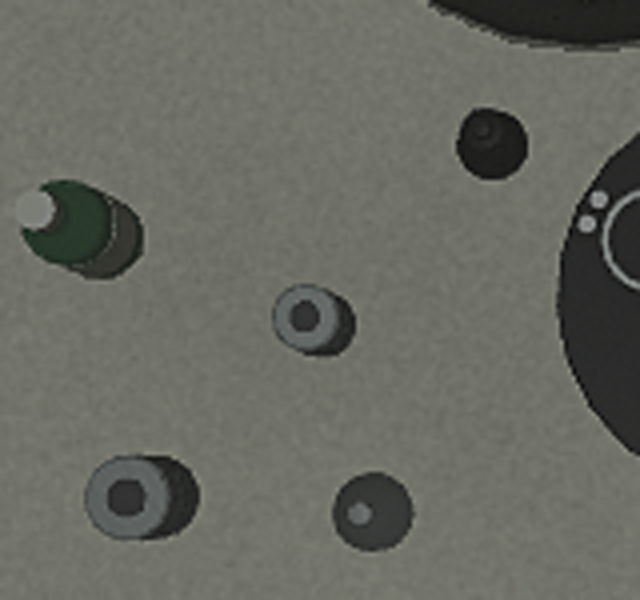

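View pics/b.png

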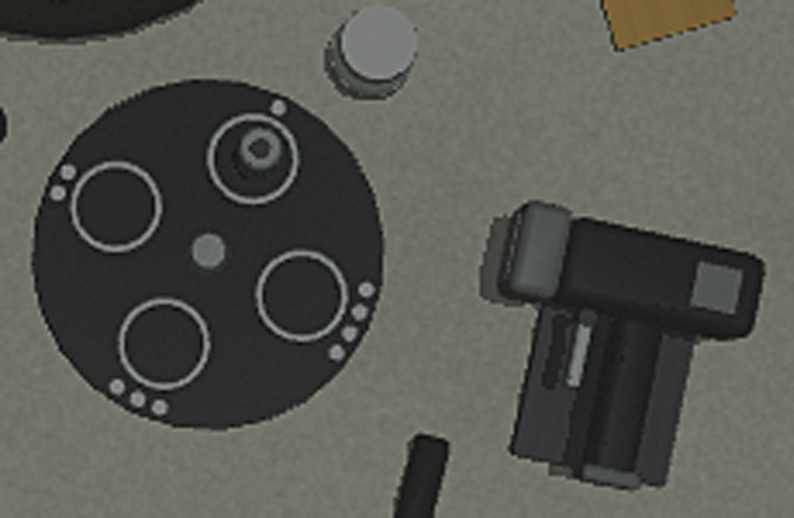

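The crops show the medium die's top ring at crop (305,319) and the large one's at (128,497). The cups are at (116,206) for two and (164,344) for three. The trigger is the silver bar at (579,350) and the grip runs (640,320)–(610,480). Next, finer fits.

```bash
cat >> h.py <<'E'
def circ(I,u,v,r0,r1,S=6,w=40,p2=15):
    u0,v0=int(u-w),int(v-w); g=cv2.cvtColor(I,cv2.COLOR_RGB2GRAY)[v0:v0+2*w,u0:u0+2*w]
    g=cv2.resize(g,None,fx=S,fy=S,interpolation=cv2.INTER_CUBIC)
    h=cv2.HoughCircles(g,cv2.HOUGH_GRADIENT,1.5,20,param1=60,param2=p2,minRadius=int(r0*S),maxRadius=int(r1*S))
    h=[] if h is None else h[0]
    h=[((a+.5)/S-.5+u0,(b+.5)/S-.5+v0,r/S) for a,b,r in h]
    return sorted(h,key=lambda q:(q[0]-u)**2+(q[1]-v)**2)[:2]
E
python3 - <<'E'
from h import *
t=load("top");I=t["image"];s=load("scene")
for n,u,v,z,r in[("med",215.9,229.4,60,20),("large",171.6,273.9,70,25),("c1",343,195,28,30),("c2",303.3,209.4,28,30),("c3",317.2,249.4,28,30),("c4",357.3,235.5,28,30),("hub",330,222.1,28,16)]:
    k=t["fx"]/(1213-z)*r
    for q in circ(I,u,v,k*.85,k*1.15): 
        X=cast(t,q[0],q[1],z);print(n,np.round(q,2),"exp r %.1f"%k,X,"scene px",proj(s,X))
hsv=cv2.cvtColor(I,cv2.COLOR_RGB2GRAY)
m=(hsv[230:275,425:460]>95).astype(np.uint8)
n,l,st,ce=cv2.connectedComponentsWithStats(m)
for i in range(1,n):
    if st[i,4]>8:
        c=cv2.findContours((l==i).astype(np.uint8),0,1)[0][0]; print(st[i],ce[i]+[425,230],cv2.minAreaRect(c))
b=lambda x,y:(( x+.5)/3.45-.5+270,(y+.5)/3.45-.5+150)
for n,x,y,z in[("noseTL",530,201,88),("noseL",520,250,88),("tailTR",764,262,88),("tailBR",748,338,88),("headBL",575,303,88),("headTL",578,217,88),("gripEndL",585,478,76),("gripEndR",637,488,76),("gripL",600,380,76),("gripR",648,380,76),("gripL0",612,325,76),("gripR0",660,330,76),("trigTop",585,325,71),("trigBot",575,387,71),("trigout",568,385,71)]: print(n,cast(t,*b(x,y),z))
E
```

```text
med [216.46 228.21   8.18] exp r 8.8 [569.6 257.9  60. ] scene px [417.4 209.1]
med [219.96 230.71   8.46] exp r 8.8 [563.8 249.5  60. ] scene px [412.5 209.2]
large [170.96 273.96  10.48] exp r 11.1 [461.1 358.7  70. ] scene px [417.2 170.1]
large [174.46 274.71  11.41] exp r 11.1 [459.5 350.5  70. ] scene px [414.  170.9]
c1 [342.71 195.46  13.11] exp r 12.8 [655.5 -39.2  28. ] scene px [326.  299.9]
c1 [345.96 194.21  14.51] exp r 12.8 [658.7 -47.   28. ] scene px [323.5 302.6]
c2 [303.21 209.46  13.03] exp r 12.8 [620.3  55.8  28. ] scene px [355.7 269.8]
c2 [302.46 205.96  14.51] exp r 12.8 [628.8  57.8  28. ] scene px [359.4 271.7]
c3 [317.21 249.21  13.06] exp r 12.8 [524.7  20.8  28. ] scene px [311.3 251.8]
c3 [313.96 248.46  14.51] exp r 12.8 [526.4  28.6  28. ] scene px [315.  250.8]
c4 [357.21 235.21  11.68] exp r 12.8 [559.6 -75.   28. ] scene px [279.6 279.5]
c4 [358.71 238.46  14.51] exp r 12.8 [551.8 -78.6  28. ] scene px [275.6 278. ]
hub [329.21 220.71   6.32] exp r 6.9 [593.8  -7.3  28. ] scene px [320.2 275.2]
hub [332.21 222.71   7.09] exp r 6.9 [589.  -14.5  28. ] scene px [315.6 275.3]
[10 14  6 18 55] [437.43636364 252.58181818] ((12.461539268493652, 22.69230842590332), (3.1378581523895264, 17.258220672607422), 11.309932708740234)
noseTL [ 619.7 -221.4   88. ]
noseL [ 586.9 -214.7   88. ]
tailTR [ 580.9 -376.2   88. ]
tailBR [ 530.3 -365.2   88. ]
headBL [ 552.1 -251.1   88. ]
headTL [ 609.4 -253.2   88. ]
gripEndL [ 436.4 -260.2   76. ]
gripEndR [ 430.3 -294.7   76. ]
gripL [ 501.7 -270.4   76. ]
gripR [ 502.1 -302.4   76. ]
gripL0 [ 538.5 -278.5   76. ]
gripR0 [ 535.6 -310.5   76. ]
trigTop [ 538.6 -261.7   71. ]
trigBot [ 496.9 -254.9   71. ]
trigout [ 498.2 -250.2   71. ]
```

```bash
python3 -m handwheel '[[[41,-24,0,0,0,0,1],[41,-24,0,0,0,0,1],[41,-24,0,0,0,0,1],[41,-24,0,0,0,0,1],[41,-24,0,0,0,0,1],[41,-24,0,0,0,0,1],[41,-24,0,0,0,0,1],[41,-24,0,0,0,0,1]]]' 60; python3 -m handwheel '[[[41,-26,0,0,0,0,1],[38,-26,0,0,0,0,1],[0,0,0,0,0,0,1],[0,0,0,0,0,0,1]]]'
cat >> h.py <<'E'
from scipy.spatial.transform import Rotation as Ro
def wcast(w,u,v,z):
    c,s=w; T=np.eye(4);q=s["ee_rot"];T[:3,:3]=Ro.from_quat([q[1],q[2],q[3],q[0]]).as_matrix();T[:3,3]=s["eef_pos"]
    T=T@np.array(c["hand_eye"]); d=T[:3,:3]@np.array([(u-c["cx"])/c["fx"],(v-c["cy"])/c["fy"],1.]);o=T[:3,3]
    return (o+d*(z-o[2])/d[2]).round(1)
def wsnap(n):
    from rig import sense,capture
    s=sense();c=capture("wrist");pickle.dump((c,s),open(n+".pkl","wb"));cv2.imwrite(f"pics/{n}.png",c["image"][:,:,::-1]);return c,s
E
python3 - <<'E'
from h import *
c,s=wsnap("w1");print(s["eef_pos"],s["ee_rot"],s["joints"],s["time_s"]);print({k:v for k,v in c.items() if k!="image"})
E
```

```text
time_s: 1.1
eef_pos: [489.2, 307.0, 239.0]
ee_rot: [-0.0, 0.154, 0.988, -0.0]
force: [0.1, 1.1, -0.2]
grip_width: 1.002
grip_force: 0.0
time_s: 1.6
eef_pos: [566.5, 256.3, 238.9]
ee_rot: [-0.001, 0.154, 0.988, -0.0]
force: [0.4, 0.4, 0.2]
grip_width: 0.996
grip_force: 0.0
[566.53181437 256.34272855 238.92671288] [-5.10377248e-04  1.54178460e-01  9.88042882e-01 -7.73071910e-05] [ 2.36675081e-01  5.32234294e-01  1.17643964e+00  2.48877458e-04
  1.43392125e+00 -1.02456345e+00] 1.6
{'fx': 363.364374158546, 'fy': 363.364374158546, 'cx': 318.37029735297006, 'cy': 239.5835500996986, 'hand_eye': array([[ 5.49245072e-04, -9.48188515e-01, -3.17707788e-01,
         8.10458260e+01],
       [ 9.99999672e-01,  3.31512060e-04,  7.39386861e-04,
         4.71382690e-01],
       [-5.95754167e-04, -3.17708090e-01,  9.48188386e-01,
        -1.34956210e+02],
       [ 0.00000000e+00,  0.00000000e+00,  0.00000000e+00,
         1.00000000e+00]])}
```

View pics/w1.png

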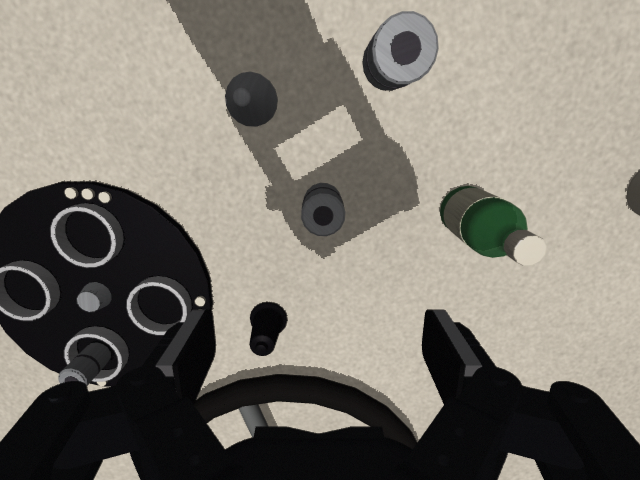

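The wrist view shows the medium die's top at (323,213), inside the gripper's shadow. The large die's top is at (405,47), cup two at (157,305) and cup three at (87,236).

```bash
python3 - <<'E'
from h import *
w=load("w1")
for n,u,v,z in[("med",323,214,60),("large",405,47,70),("c2",157.5,306,28),("c3",87,236,28),("hub",93,298,28)]: print(n,wcast(w,u,v,z))
for n,u,v,r0,r1 in[("med",323,214,18,25),("medhole",323,214,7,12),("large",405,47,25,40),("largehole",405,47,11,18)]:
  for q in circ(w[0]["image"],u,v,r0,r1,4): print(n,np.round(q,1),wcast(w,q[0],q[1],70 if "l"==n[0] else 60))
E
```

```text
med [567.9 260.9  60. ]
large [461.2 358.8  70. ]
c2 [618.7  59.9  28. ]
c3 [525.7  27.1  28. ]
hub [589.2  -1.1  28. ]
med [322.6 213.2  22.3] [567.1 260.8  60. ]
med [323.7 218.4  24.8] [572.  260.3  60. ]
medhole [322.6 215.4   9.9] [569.1 260.1  60. ]
medhole [333.8 212.8  10.9] [569.8 270.4  60. ]
large [402.3  50.3  33.1] [462.7 356.4  70. ]
large [401.6  44.3  36.4] [458.6 356.8  70. ]
largehole [403.4  46.6  17.4] [460.5 357.8  70. ]
largehole [407.6  49.6  17. ] [463.4 360.2  70. ]
```

```bash
python3 -m handwheel '[[[1.5,3,-40,0,0,0,1],[0,0,-45,0,0,0,1],[0,0,-45,0,0,0,1],[0,0,-40,0,0,0,1],[0,0,-25,0,0,0,1],[0,0,-15,0,0,0,1],[0,0,0,0,0,0,1],[0,0,0,0,0,0,1]]]' 60; python3 -m handwheel '[[[0,0,0,0,0,0,-1],[0,0,0,0,0,0,-1],[0,0,0,0,0,0,-1],[0,0,0,0,0,0,-1],[0,0,0,0,0,0,-1],[0,0,0,0,0,0,-1],[0,0,0,0,0,0,-1],[0,0,0,0,0,0,-1]]]'
python3 - <<'E'
from h import *
c,s=wsnap("w2")
E
```

```text
time_s: 2.65
eef_pos: [569.1, 259.4, 30.6]
ee_rot: [0.001, 0.154, 0.988, 0.0]
force: [0.5, -0.4, 0.6]
grip_width: 0.996
grip_force: 0.0
time_s: 3.65
eef_pos: [568.9, 259.1, 29.9]
ee_rot: [0.0, 0.154, 0.988, 0.0]
force: [-0.9, 0.2, 6.3]
grip_width: 0.448
grip_force: 60.8
```

View pics/w2.png

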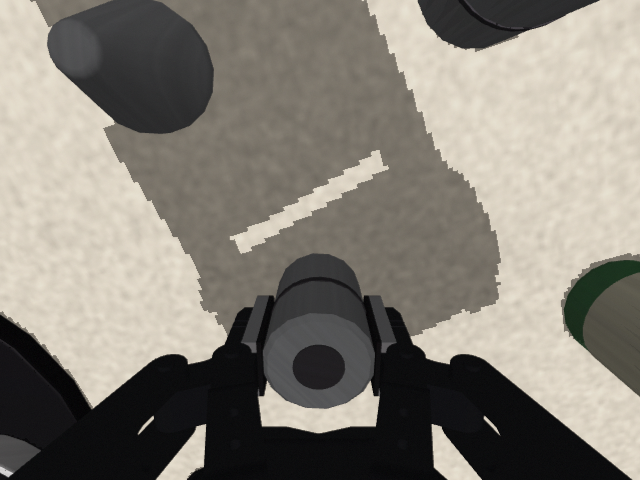

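The medium die is gripped centrally: its top is centred at (319,360) between the pads. Checking where it sits in the tool.

```bash
python3 - <<'E'
from h import *
w=load("w2")
for q in circ(w[0]["image"],319,360,45,60,3,90): print(np.round(q,1),wcast(w,q[0],q[1],60))
print(wcast(w,319,361,60))
E
python3 -m handwheel '[[[0,0,15,0,0,0,-1],[0,0,30,0,0,0,-1],[0,0,35,0,0,0,-1],[10,-35,0,0,0,0,-1],[12,-45,0,0,0,0,-1],[12,-45,0,0,0,0,-1],[10,-45,0,0,0,0,-1],[7,-33,0,0,0,0,-1]]]'; python3 -m handwheel '[[[0,0,0,0,0,0,-1],[0,0,0,0,0,0,-1],[0,0,0,0,0,0,-1]]]'
python3 - <<'E'
from h import *
from rig import *
c=capture("top");pickle.dump(c,open("t2.pkl","wb"));w=wsnap("w3");I=c["image"]
cv2.imwrite("pics/t2.png",np.hstack([cv2.resize(I[150:290,240:400],(400,350),interpolation=cv2.INTER_CUBIC),cv2.resize(w[0]["image"],(400,350))])[:,:,::-1])
E
```

```text
[315.4 359.4  48.7] [566.2 259.5  60. ]
[323.9 365.9  52. ] [569.6 261.5  60. ]
[567.1 260.5  60. ]
time_s: 4.7
eef_pos: [619.6, 54.1, 109.5]
ee_rot: [-0.0, 0.155, 0.988, -0.0]
force: [1.0, -0.1, -3.7]
grip_width: 0.451
grip_force: 61.0
time_s: 5.08
eef_pos: [619.3, 57.1, 109.4]
ee_rot: [-0.0, 0.154, 0.988, 0.0]
force: [0.4, -0.7, -2.5]
grip_width: 0.452
grip_force: 61.1
```

View pics/t2.png

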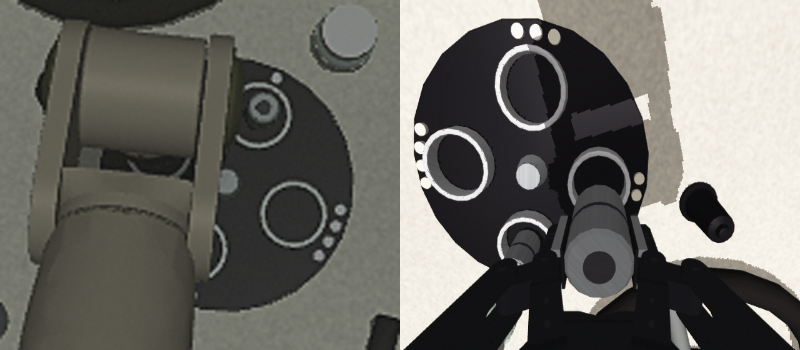

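The wrist panel shows the die held above cup two, whose ring is around panel (600,178). The top camera is blocked by the arm. Shift slightly and lower, with force checks.

```bash
python3 -m handwheel '[[[2,-2,-15,0,0,0,-1],[0,0,-20,0,0,0,-1],[0,0,-12,0,0,0,-1],[0,0,-6,0,0,0,-1],[0,0,-4,0,0,0,-1],[0,0,-3,0,0,0,-1],[0,0,-3,0,0,0,-1],[0,0,0,0,0,0,-1]]]';python3 -m handwheel '[[[0,0,-1,0,0,0,-1],[0,0,-1,0,0,0,-1],[0,0,0,0,0,0,-1]]]'; python3 -m handwheel '[[[0,0,-1,0,0,0,-1],[0,0,-1,0,0,0,-1],[0,0,0,0,0,0,-1]]]'
python3 - <<'E'
from h import *
w=wsnap("w4")
E
```

```text
time_s: 6.18
eef_pos: [621.5, 54.0, 46.2]
ee_rot: [-0.0, 0.154, 0.988, -0.0]
force: [0.1, 0.8, -4.1]
grip_width: 0.454
grip_force: 61.0
time_s: 6.55
eef_pos: [621.5, 54.0, 44.2]
ee_rot: [-0.0, 0.154, 0.988, -0.0]
force: [-0.3, -0.2, -3.4]
grip_width: 0.455
grip_force: 61.0
time_s: 6.92
eef_pos: [621.5, 54.0, 42.2]
ee_rot: [-0.0, 0.154, 0.988, -0.0]
force: [-0.4, 0.4, -3.8]
grip_width: 0.452
grip_force: 61.0
```

View pics/w4.png

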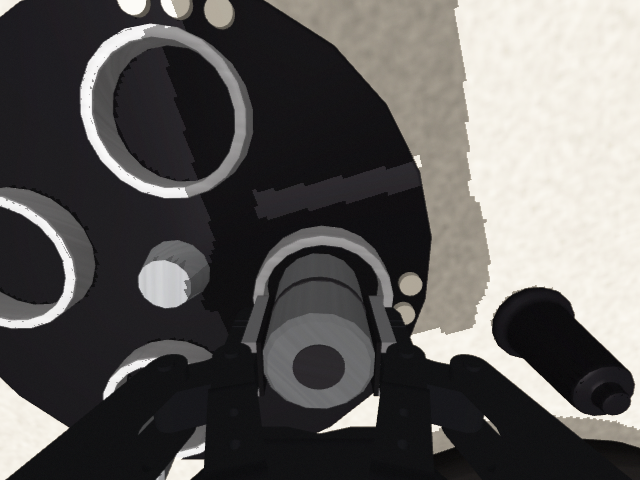

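The die is inside cup two, roughly centred (ring (255–392, 228), die top (319,362)). Lowering to contact.

```bash
for i in 1 2; do python3 -m handwheel '[[[0,0,-0.8,0,0,0,-1],[0,0,0,0,0,0,-1]]]' | grep -E "eef|^force"; done
```

```text
eef_pos: [621.7, 54.0, 41.9]
force: [-1.5, 0.6, 1.5]
eef_pos: [621.7, 54.0, 41.9]
force: [-4.4, 0.5, 8.7]
```

```bash
python3 -m handwheel '[[[0,0,0,0,0,0,0.4],[0,0,0,0,0,0,0.4],[0,0,0,0,0,0,0.4],[0,0,0,0,0,0,0.4],[0,0,15,0,0,0,0.4],[0,0,35,0,0,0,0.4],[0,0,40,0,0,0,0.6],[-20,38,20,0,0,0,1]]]'; python3 -m handwheel '[[[-22,42,20,0,0,0,1],[-23,43,0,0,0,0,1],[-23,43,0,0,0,0,1],[-23,43,0,0,0,0,1],[-23,43,0,0,0,0,1],[-23,43,0,0,0,0,1],[-4,9,0,0,0,0,1],[0,0,0,0,0,0,1]]]'
python3 - <<'E'
from h import *
from rig import *
w=wsnap("w5");I=w[0]["image"]
c=capture("top");cv2.imwrite("pics/w5.png",np.hstack([cv2.resize(I,(400,300)),cv2.resize(c["image"][150:290,240:427],(400,300),interpolation=cv2.INTER_CUBIC)])[:,:,::-1])
pickle.dump(c,open("t3.pkl","wb"));print(w[1]["eef_pos"],w[1]["joints"])
E
```

```text
time_s: 8.48
eef_pos: [602.9, 90.7, 154.0]
ee_rot: [0.002, 0.156, 0.988, 0.0]
force: [-0.3, 0.7, -0.1]
grip_width: 0.981
grip_force: 0.0
time_s: 9.48
eef_pos: [460.7, 358.1, 171.4]
ee_rot: [0.0, 0.154, 0.988, 0.0]
force: [1.1, -0.5, -0.1]
grip_width: 1.002
grip_force: 0.0
[460.6852582  358.09189751 171.35323572] [ 4.60190042e-01  4.97321938e-01  1.41085378e+00 -2.56648180e-04
  1.23250546e+00 -8.01579136e-01]
```

View pics/w5.png

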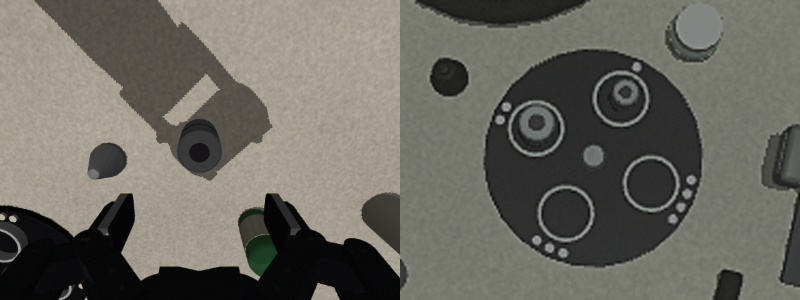

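Medium die stands in cup two (right panel (536,125)); large die is at left panel (199,148), gripper free of the glue bottle.

```bash
python3 - <<'E'
from h import *
w=load("w5");I=w[0]["image"]
for n,r0,r1 in(("out",28,42),("hole",12,20)):
  for q in circ(I,318,240,r0,r1,4,60): print(n,np.round(q,1),wcast(w,q[0],q[1],70))
t=load("t3")
for n,u,v,r0,r1 in(("c2die",303.5,208,7,11),("c3",317.2,249.2,12,14.2)):
  for q in circ(t["image"],u,v,r0,r1): print(n,np.round(q,1),cast(t,q[0],q[1],72 if n=="c2die" else 28))
E
```

```text
out [318.6 237.6  38. ] [457.8 359.9  70. ]
out [317.1 242.4  33.9] [460.9 357.8  70. ]
hole [318.2 243.9  15.7] [462.2 358.2  70. ]
hole [335.4 242.1  19.4] [464.5 369.9  70. ]
c2die [302.2 209.7  10.8] [614.2  56.8  72. ]
c2die [306.  207.5   9.8] [619.6  48.1  72. ]
c3 [317.5 248.5  12.4] [526.5  20.2  28. ]
c3 [315.7 251.5  14. ] [519.2  24.4  28. ]
```

```bash
python3 -m handwheel '[[[0,0,-35,0,0,0,1],[0,0,-40,0,0,0,1],[0,0,-30,0,0,0,1],[0,0,-20,0,0,0,1],[0,0,-15,0,0,0,1],[0,0,0,0,0,0,1],[0,0,0,0,0,0,1],[0,0,0,0,0,0,-1]]]' 70; python3 -m handwheel '[[[0,0,0,0,0,0,-1],[0,0,0,0,0,0,-1],[0,0,0,0,0,0,-1],[0,0,0,0,0,0,-1],[0,0,0,0,0,0,-1],[0,0,0,0,0,0,-1]]]'
python3 - <<'E'
from h import *
w=wsnap("w6");print(w[1]["eef_pos"])
E
```

```text
time_s: 10.58
eef_pos: [461.0, 358.2, 31.5]
ee_rot: [0.001, 0.154, 0.988, 0.0]
force: [0.1, 0.0, 0.8]
grip_width: 0.815
grip_force: 0.0
time_s: 11.32
eef_pos: [460.9, 358.3, 31.6]
ee_rot: [0.001, 0.154, 0.988, 0.0]
force: [-0.8, -0.5, 6.3]
grip_width: 0.566
grip_force: 72.4
[460.9170515  358.33763477  31.56874939]
```

```bash
python3 -m handwheel '[[[0,0,15,0,0,0,-1],[0,0,30,0,0,0,-1],[0,0,40,0,0,0,-1],[6,-30,0,0,0,0,-1],[8,-42,0,0,0,0,-1],[8,-42,0,0,0,0,-1],[8,-42,0,0,0,0,-1],[8,-42,0,0,0,0,-1]]]'; python3 -m handwheel '[[[8,-42,0,0,0,0,-1],[8,-42,0,0,0,0,-1],[6,-34,0,0,0,0,-1],[4,-21,0,0,0,0,-1],[0,0,-25,0,0,0,-1],[0,0,-15,0,0,0,-1],[0,0,0,0,0,0,-1],[0,0,0,0,0,0,-1]]]'
python3 - <<'E'
from h import *
w=wsnap("w7");print(w[1]["eef_pos"])
E
```

```text
time_s: 12.38
eef_pos: [498.3, 158.6, 116.0]
ee_rot: [-0.0, 0.154, 0.988, -0.0]
force: [0.4, -0.1, -6.1]
grip_width: 0.57
grip_force: 73.8
time_s: 13.38
eef_pos: [524.9, 21.2, 76.4]
ee_rot: [0.0, 0.154, 0.988, -0.0]
force: [0.4, -0.7, -6.5]
grip_width: 0.569
grip_force: 73.8
[524.90629401  21.21448886  76.41303537]
```

View pics/w7.png

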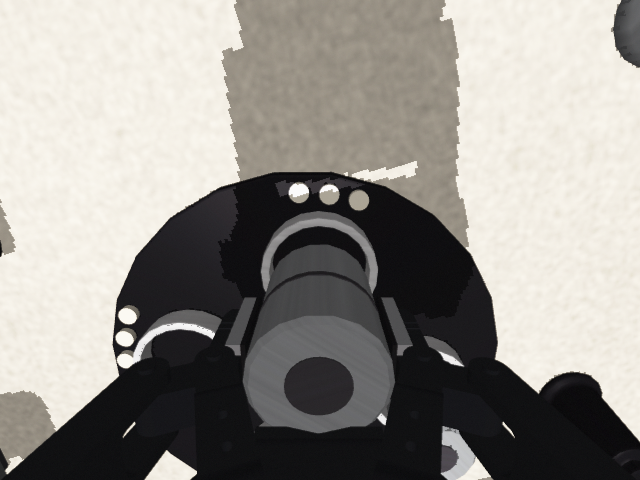

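Large die is over cup three: ring spans (261–378) with its far rim at v=212. The die's bottom edge tops out at v≈244, and its top face spans v 317–431. Comparing the two along the tool's x.

```bash
python3 - <<'E'
from h import *
w=load("w7");x=np.array([-.952,.305,0]);p=w[1]["eef_pos"]
zb=p[2]-31.6; I=w[0]["image"]
print(I[205:256:1,320].astype(int).mean(1).round().tolist())
print("row268",[ (u,int(I[262,u].mean())) for u in list(range(256,285))+list(range(355,384))])
for n,v,z,o in[("rim out",212,28,-32.5),("rim in",227,28,-27.5),("die bot",244,zb,-25),("die top far",317,zb+70,-25),("die top near",431,zb+70,25)]:
    c=wcast(w,320,v,z)+o*x; print(n,c.round(1),"tool x rel tcp %.1f"%((c-p)@x))
E
```

```text
[17.0, 17.0, 15.0, 15.0, 16.0, 18.0, 73.0, 97.0, 100.0, 99.0, 100.0, 99.0, 102.0, 125.0, 154.0, 153.0, 152.0, 149.0, 146.0, 142.0, 138.0, 57.0, 18.0, 16.0, 16.0, 17.0, 16.0, 16.0, 15.0, 15.0, 15.0, 16.0, 16.0, 15.0, 14.0, 16.0, 16.0, 17.0, 16.0, 40.0, 70.0, 72.0, 72.0, 71.0, 72.0, 70.0, 72.0, 70.0, 71.0, 71.0, 71.0]
row268 [(256, 14), (257, 13), (258, 15), (259, 14), (260, 15), (261, 30), (262, 95), (263, 149), (264, 148), (265, 148), (266, 148), (267, 146), (268, 146), (269, 143), (270, 126), (271, 77), (272, 57), (273, 15), (274, 14), (275, 17), (276, 16), (277, 17), (278, 32), (279, 65), (280, 66), (281, 66), (282, 65), (283, 66), (284, 66), (355, 71), (356, 70), (357, 68), (358, 63), (359, 15), (360, 16), (361, 15), (362, 13), (363, 13), (364, 17), (365, 24), (366, 61), (367, 82), (368, 119), (369, 142), (370, 142), (371, 143), (372, 143), (373, 143), (374, 145), (375, 140), (376, 110), (377, 14), (378, 15), (379, 14), (380, 14), (381, 15), (382, 15), (383, 13)]
rim out [523.2  23.3  28. ] tool x rel tcp 2.2
rim in [526.3  22.3  28. ] tool x rel tcp -1.0
die bot [527.3  21.9  44.8] tool x rel tcp -2.1
die top far [526.1  21.9 114.8] tool x rel tcp -0.9
die top near [520.5  23.8 114.8] tool x rel tcp 5.0
```

```bash
python3 -m handwheel '[[[-1.4,0.5,-6,0,0,0,-1],[0,0,-6,0,0,0,-1],[0,0,0,0,0,0,-1]]]' | grep -E "eef|^force"; python3 -m handwheel '[[[0,0,-2,0,0,0,-1],[0,0,-2,0,0,0,-1],[0,0,-1.5,0,0,0,-1],[0,0,-1,0,0,0,-1],[0,0,0,0,0,0,-1]]]'| grep -E "eef|^force"
python3 - <<'E'
from h import *
w=wsnap("w8");I=w[0]["image"].astype(int).mean(2).round().astype(int)
print(I[220:290,319].tolist())
cv2.imwrite("pics/w8c.png",w[0]["image"][180:480,160:480][:,:,::-1])
E
```

```text
eef_pos: [522.8, 21.6, 63.1]
force: [-0.3, -0.1, -5.5]
eef_pos: [523.2, 21.5, 57.1]
force: [-0.1, -0.3, -7.0]
[15, 17, 18, 41, 94, 101, 100, 99, 100, 98, 97, 103, 123, 155, 156, 152, 150, 147, 144, 142, 137, 53, 18, 15, 40, 69, 72, 71, 71, 71, 71, 70, 71, 71, 72, 70, 71, 70, 72, 72, 71, 71, 71, 71, 70, 72, 71, 72, 71, 71, 70, 34, 28, 29, 39, 54, 70, 70, 70, 70, 71, 71, 71, 71, 73, 71, 71, 71, 71, 71]
```

View pics/w8c.png

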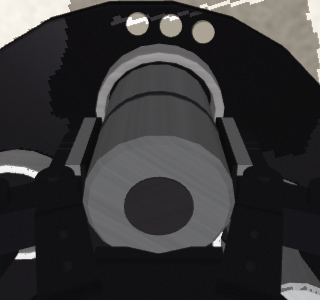

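The die bottom is below the rim without contact, with an even gap all round. Keep lowering.

```bash
python3 -m handwheel '[[[0,0,-3,0,0,0,-1],[0,0,-3,0,0,0,-1],[0,0,-3,0,0,0,-1],[0,0,-2,0,0,0,-1],[0,0,-1,0,0,0,-1],[0,0,0,0,0,0,-1]]]'| grep -E "eef|^force"; for i in 1 2; do python3 -m handwheel '[[[0,0,-0.8,0,0,0,-1],[0,0,0,0,0,0,-1]]]' | grep -E "eef|^force"; done
```

```text
eef_pos: [523.2, 21.5, 45.2]
force: [0.6, -0.2, -5.7]
eef_pos: [523.2, 21.5, 44.4]
force: [-0.5, 0.2, -7.2]
eef_pos: [523.2, 21.5, 43.6]
force: [0.1, 0.2, -5.0]
```

```bash
for i in 1; do python3 -m handwheel '[[[0,0,-0.6,0,0,0,-1],[0,0,0,0,0,0,-1]]]' | grep -E "eef|^force"; done
```

```text
eef_pos: [523.3, 21.5, 43.6]
force: [-3.0, 0.6, 4.9]
```

```bash
python3 -m handwheel '[[[0,0,0,0,0,0,0.5],[0,0,0,0,0,0,0.5],[0,0,0,0,0,0,0.5],[0,0,0,0,0,0,0.5],[0,0,15,0,0,0,0.5],[0,0,35,0,0,0,0.5],[0,0,45,0,0,0,0.7],[0,0,45,0,0,0,1]]]'; python3 -m handwheel '[[[-2,-40,0,0,0,4,1],[-2,-42,0,0,0,4.2,1],[-2,-42,0,0,0,0,1],[-2,-42,0,0,0,0,1],[-2,-42,0,0,0,0,1],[-2,-42,0,0,0,0,1],[-1,-41,0,0,0,0,1],[0,0,0,0,0,0,1]]]'
python3 - <<'E'
from h import *
from rig import *
w=wsnap("w9");c=capture("top");pickle.dump(c,open("t4.pkl","wb"));s=capture("scene");pickle.dump(s,open("s4.pkl","wb"))
print(w[1]["eef_pos"],w[1]["ee_rot"])
v=cv2.resize(s["image"][220:350,220:420],(308,200),interpolation=cv2.INTER_CUBIC)
t=cv2.resize(c["image"][165:280,270:390],(288,276),interpolation=cv2.INTER_CUBIC)
o=np.zeros((480,800,3),np.uint8);o[:384,:512]=cv2.resize(w[0]["image"],(512,384));o[:276,512:]=t;o[276:276+187,512:]=cv2.resize(v,(288,187))
cv2.imwrite("pics/m9.png",o[:,:,::-1])
E
```

```text
time_s: 16.98
eef_pos: [523.0, 21.5, 185.5]
ee_rot: [0.0, 0.154, 0.988, -0.0]
force: [-0.1, -0.2, -0.3]
grip_width: 1.0
grip_force: 0.0
time_s: 17.98
eef_pos: [509.7, -271.7, 183.7]
ee_rot: [0.0, 0.085, 0.996, -0.0]
force: [-0.4, 0.1, -0.6]
grip_width: 1.003
grip_force: 0.0
[ 509.73338603 -271.71230606  183.69818218] [ 3.53846433e-04  8.47814146e-02  9.96399436e-01 -3.88738296e-04]
```

View pics/m9.png

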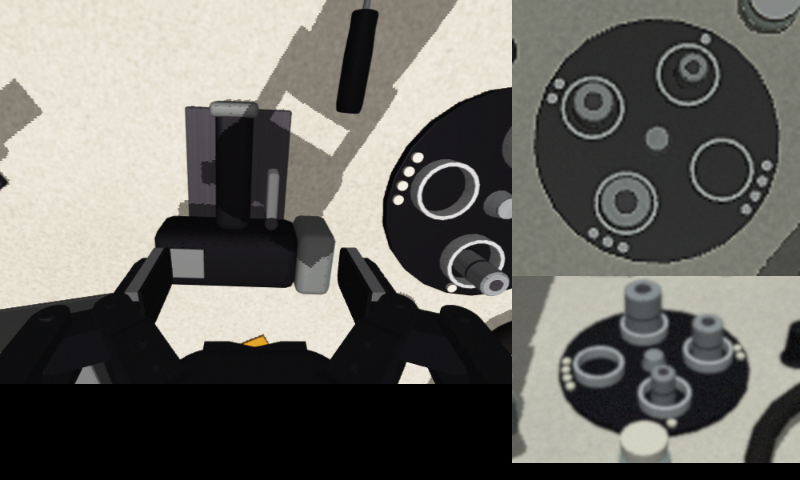

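Both dies stand upright in cups two and three. In the wrist panel the scanner's grip spans (216–253, 112–218), and the silver trigger is at (272, 170–228). Measuring edges.

```bash
python3 - <<'E'
from h import *
w=load("w9");I=w[0]["image"].astype(int).mean(2).round().astype(int);p=w[1]["eef_pos"]
for v in(160,180,220,235,250,265): print(v,"L",260,I[v,260:280].tolist(),"R",308,I[v,308:356].tolist())
print("trig col", I[205:295,341].tolist())
E
```

```text
160 L 260 [82, 82, 81, 80, 83, 84, 83, 83, 76, 44, 13, 18, 20, 25, 29, 31, 37, 39, 44, 47] R 308 [12, 11, 13, 11, 12, 12, 9, 12, 24, 35, 37, 39, 37, 37, 38, 37, 37, 37, 37, 37, 38, 37, 38, 36, 38, 38, 38, 37, 38, 37, 38, 39, 38, 37, 37, 37, 37, 37, 36, 36, 38, 37, 37, 42, 41, 43, 67, 69]
180 L 260 [82, 82, 78, 78, 79, 81, 81, 82, 75, 48, 11, 12, 10, 11, 13, 12, 10, 14, 13, 13] R 308 [12, 10, 9, 10, 9, 11, 9, 17, 32, 36, 36, 37, 38, 37, 37, 37, 37, 37, 35, 36, 37, 37, 36, 38, 37, 36, 38, 37, 37, 38, 37, 38, 38, 36, 36, 36, 36, 36, 37, 37, 38, 37, 38, 37, 40, 40, 39, 38]
220 L 260 [38, 37, 36, 36, 35, 35, 36, 36, 36, 25, 11, 10, 10, 12, 13, 12, 10, 13, 12, 15] R 308 [11, 10, 11, 8, 8, 9, 25, 35, 37, 36, 37, 39, 38, 36, 35, 36, 37, 36, 36, 37, 36, 37, 37, 37, 37, 41, 57, 77, 98, 116, 124, 127, 126, 124, 122, 121, 123, 121, 117, 112, 97, 62, 40, 37, 37, 38, 38, 38]
235 L 260 [80, 79, 77, 75, 75, 77, 77, 77, 77, 56, 20, 10, 11, 12, 11, 12, 10, 11, 13, 12] R 308 [11, 9, 10, 10, 9, 17, 33, 38, 37, 37, 37, 37, 37, 36, 36, 36, 36, 36, 38, 35, 36, 37, 37, 38, 38, 54, 74, 95, 116, 124, 125, 125
[... 393 characters left out ...]
6, 38, 36, 36, 37, 36, 37, 30, 14, 15, 17, 18, 20, 21, 24, 24, 24, 27] R 308 [11, 10, 11, 8, 18, 31, 38, 38, 36, 38, 38, 37, 35, 36, 39, 37, 36, 36, 36, 37, 38, 36, 33, 29, 57, 84, 109, 121, 124, 125, 124, 124, 123, 122, 120, 117, 111, 100, 65, 40, 38, 37, 37, 37, 39, 37, 42, 86]
trig col [36, 36, 35, 34, 35, 45, 82, 87, 85, 86, 90, 97, 116, 125, 124, 124, 124, 125, 124, 124, 124, 124, 125, 124, 122, 124, 123, 124, 124, 123, 124, 123, 125, 124, 123, 123, 124, 124, 124, 124, 122, 123, 123, 123, 123, 123, 123, 122, 123, 123, 122, 122, 122, 121, 123, 123, 123, 123, 121, 123, 122, 123, 121, 121, 122, 122, 121, 81, 39, 35, 35, 35, 36, 37, 36, 35, 35, 36, 36, 36, 35, 33, 16, 9, 8, 10, 7, 8, 9, 12]
```

```bash
python3 - <<'E'
from h import *
w=load("w9");t=load("t4");p=w[1]["eef_pos"]
q=w[1]["ee_rot"];R=Ro.from_quat([q[1],q[2],q[3],q[0]]).as_matrix();print("tool y",R[:,1].round(3))
for n,u,v,z in[("gripL",269.3,160,70),("gripL",269.5,250,70),("gripR",315.7,160,70),("gripR",312.5,265,70),("trigOut",349,220,71),("trigOut",346.2,265,71),("trigIn",335,220,71),("trigIn",332.3,265,71),("trigTip",341,216,71),("trigHinge",341,272,71),("head edge",290,272,70)]:
    c=wcast(w,u,v,z); r=R.T@(c-p); print(n,c,"tool",r.round(1))
E
```

```text
tool y [ 0.169  0.986 -0.001]
gripL [ 451.  -294.7   70. ] tool [ 54.1 -32.5 113.7]
gripL [ 514.1 -308.1   70. ] tool [-10.4 -35.  113.7]
gripR [ 456.3 -263.9   70. ] tool [ 54.1  -1.2 113.7]
gripR [ 531.  -279.3   70. ] tool [-22.2  -3.8 113.7]
trigOut [ 501.2 -247.8   71. ] tool [ 12.5  22.2 112.7]
trigOut [ 534.8 -254.7   71. ] tool [-21.7  21.1 112.7]
trigIn [ 499.5 -257.6   71. ] tool [ 12.6  12.3 112.7]
trigIn [ 533.1 -264.8   71. ] tool [-21.8  10.8 112.7]
trigTip [ 497.3 -253.    71. ] tool [ 15.5  16.4 112.7]
trigHinge [ 539.7 -259.3   71. ] tool [-27.4  17.4 112.7]
head edge [ 533.7 -296.7   70. ] tool [-27.8 -20.5 113.7]
```

```bash
python3 -m handwheel '[[[-4,-10,0,0,0,-2,1],[0,0,-35,0,0,0,1],[0,0,-40,0,0,0,1],[0,0,-30,0,0,0,1],[0,0,-20,0,0,0,1],[0,0,-10,0,0,0,1],[0,0,0,0,0,0,1],[0,0,0,0,0,0,1]]]' 30
python3 - <<'E'
from h import *
w=wsnap("w10")
I=w[0]["image"];g=cv2.convertScaleAbs(I,alpha=1.8)
cv2.imwrite("pics/w10.png",g[:,:,::-1])
E
```

```text
time_s: 19.12
eef_pos: [506.6, -279.8, 49.0]
ee_rot: [0.001, 0.101, 0.995, -0.0]
force: [0.5, -0.1, 0.2]
grip_width: 1.003
grip_force: 0.0
```

View pics/w10.png

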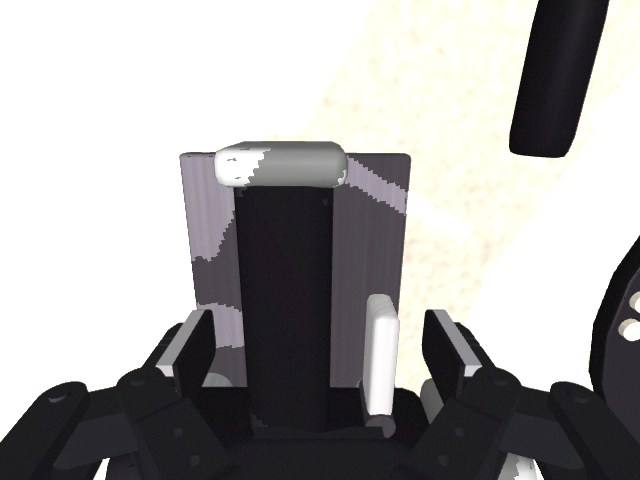

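The fingers straddle the grip (240–330) and trigger (365–397), with equal gaps. I've now viewed more pictures than the 10 allowed, so I'll use numbers only from here. I'm shifting 4.5 mm toward the grip side so the trigger gets its full travel, then squeezing.

```bash
python3 -m handwheel '[[[-1,-4.4,0,0,0,0,1],[0,0,0,0,0,0,1],[0,0,0,0,0,0,-1],[0,0,0,0,0,0,-1],[0,0,0,0,0,0,-1],[0,0,0,0,0,0,-1]]]' 30; python3 -m handwheel '[[[0,0,0,0,0,0,-1],[0,0,0,0,0,0,-1],[0,0,0,0,0,0,-1],[0,0,0,0,0,0,-1],[0,0,0,0,0,0,-1],[0,0,0,0,0,0,-1]]]'
python3 - <<'E'
from h import *
w=wsnap("w11");I=w[0]["image"].astype(int).mean(2).round().astype(int)
a=load("w10")[0]["image"].astype(int).mean(2).round().astype(int)
for v in(305,330,355): print(v,np.where(a[v,336:420]>65)[0]+336,np.where(I[v,326:420]>65)[0]+326)
E
```

```text
time_s: 19.92
eef_pos: [505.2, -282.5, 48.3]
ee_rot: [-0.0, 0.1, 0.995, 0.001]
force: [-0.2, 7.2, 6.1]
grip_width: 0.577
grip_force: 30.2
time_s: 20.68
eef_pos: [505.2, -282.5, 48.3]
ee_rot: [-0.0, 0.1, 0.995, 0.001]
force: [-0.8, 7.7, 7.6]
grip_width: 0.573
grip_force: 30.2
305 [367 368 369 370 371 372 373 374 375 376 377 378 379 380 381 382 383 384
 385 386 387 388 389 390 391 392 398 399 400 401 402 403 404 405 406 407
 408 409 410 411 412 413 414 415 416 417 418 419] [344 345 346 347 348 349 350 351 352 353 354 355 356 357 358 359 360 361
 362 363 364 365 366 385 386 387 388 389 390 391 392 393 394 395 396 404
 405 406 407 408 409 410 411 412 413 414 415 416 417 418 419]
330 [366 367 368 369 370 371 372 373 374 375 376 377 378 379 380 381 382 383
 384 385 386 387 388 389 390 391 392 393 394 395 396 397 398 399 400 401
 402 403 404 405 406 407 408 409 410 411 412 413 414 415 416 417 418 419] [346 347 348 349 350 351 352 353 354 355 356 357 358 359 360 361 362 363
 364 365 366 367 368 369 370 371 372 373 394 395 396 397 398 399 400 401
 402 403 404 405 406]
355 [364 365 366 367 368 369 370 371 372 373 374 375 376 377 378 379 380 381
 382 383 384 385 386 387 388 389 390 391 392 393 394 395 396 397 398 399
 400 401 402 403 404 405 406 407 408 409 410 411 412 413 414 415 416 417
 418 419] [353 354 355 356 357 358 359 360 361 362 363 364 365 366 367 368 369 370
 371 372 373 374 375 376 377 378 379 380 398 399 400 401 402]
```

```bash
python3 -m handwheel '[[[0,0,0,0,0,0,-1],[0,0,0,0,0,0,-1],[0,0,0,0,0,0,-1],[0,0,0,0,0,0,-1]]]' 60
cat > m.py <<'E'
from h import *
import sys
w=wsnap(sys.argv[1])
for n in("w10",sys.argv[1]):
    w=load(n);I=w[0]["image"].astype(int).mean(2);L=[]
    for v in range(306,362,6):
        u=int(np.where(I[v,336:420]>65)[0][0])+336; L.append(wcast(w,u,v,71)[:2])
    L=np.array(L);d=np.polyfit(L[:,0],L[:,1],1);print(n,"slope angle",np.arctan(d[0]).round(3),L[0],L[-1])
E
python3 m.py w12
```

```text
time_s: 21.22
eef_pos: [505.1, -282.8, 48.5]
ee_rot: [-0.0, 0.1, 0.995, 0.001]
force: [-3.1, 5.7, 8.9]
grip_width: 0.564
grip_force: 59.8
w10 slope angle -0.208 [ 491.7 -258.9] [ 513.6 -263.5]
w12 slope angle 0.001 [ 488.5 -269.8] [ 511.2 -269.8]
```

```bash
python3 -m handwheel '[[[0,0,0,0,0,0,-1],[0,0,0,0,0,0,-1],[0,0,0,0,0,0,-1],[0,0,0,0,0,0,-1]]]' 90 | grep -E "eef|^force|grip"
python3 m.py w13; python3 - <<'E'
from h import *
for n in("w10","w11","w12","w13"):
    w=load(n);I=w[0]["image"].astype(int).mean(2);P=[]
    for v in range(300,372,8): 
        r=I[v,330:404];k=np.where(r>65)[0]; 
        run=np.split(k,np.where(np.diff(k)>1)[0]+1)[0]; P.append((v,330+run[0],330+run[-1]))
    print(n,P)
E
```

```text
eef_pos: [505.1, -283.1, 48.7]
force: [-4.1, 4.1, 9.6]
grip_width: 0.553
grip_force: 88.9
w10 slope angle -0.208 [ 491.7 -258.9] [ 513.6 -263.5]
w13 slope angle 0.002 [ 488.6 -270.1] [ 511.3 -270.1]
w10 [(300, np.int64(367), np.int64(390)), (308, np.int64(367), np.int64(394)), (316, np.int64(366), np.int64(403)), (324, np.int64(366), np.int64(403)), (332, np.int64(366), np.int64(403)), (340, np.int64(365), np.int64(403)), (348, np.int64(365), np.int64(403)), (356, np.int64(364), np.int64(403)), (364, np.int64(364), np.int64(403))]
w11 [(300, np.int64(354), np.int64(363)), (308, np.int64(344), np.int64(367)), (316, np.int64(344), np.int64(369)), (324, np.int64(345), np.int64(372)), (332, np.int64(346), np.int64(374)), (340, np.int64(349), np.int64(376)), (348, np.int64(351), np.int64(378)), (356, np.int64(354), np.int64(380)), (364, np.int64(356), np.int64(382))]
w12 [(300, np.int64(354), np.int64(363)), (308, np.int64(344), np.int64(367)), (316, np.int64(344), np.int64(370)), (324, np.int64(346), np.int64(372)), (332, np.int64(346), np.int64(374)), (340, np.int64(349), np.int64(376)), (348, np.int64(351), np.int64(378)), (356, np.int64(354), np.int64(380)), (364, np.int64(356), np.int64(382))]
w13 [(300, np.int64(353), np.int64(363)), (308, np.int64(344), np.int64(367)), (316, np.int64(344), np.int64(370)), (324, np.int64(346), np.int64(372)), (332, np.int64(346), np.int64(374)), (340, np.int64(349), np.int64(376)), (348, np.int64(351), np.int64(378)), (356, np.int64(354), np.int64(381)), (364, np.int64(357), np.int64(381))]
```

The trigger image doesn't change from 30 to 90 N, so it's at its stop (edge slope changed about 0.3 over v 332–364). Release, check it springs back, and retreat.

```bash
python3 -m handwheel '[[[0,0,0,0,0,0,1],[0,0,0,0,0,0,1],[0,0,0,0,0,0,1],[0,0,0,0,0,0,1],[0,0,0,0,0,0,1],[0,0,0,0,0,0,1]]]' 30 | grep -E "eef|^force|grip|time"
python3 m.py w14; python3 -m handwheel '[[[0,0,15,0,0,0,1],[0,0,35,0,0,0,1],[0,0,40,0,0,0,1],[0,0,40,0,0,0,1],[0,0,20,0,0,0,1],[0,0,0,0,0,0,1],[0,0,0,0,0,0,1]]]'
python3 - <<'E'
from h import *
from rig import *
c=capture("top");a=load("t4")["image"].astype(int);d=np.abs(c["image"].astype(int)-a).sum(2)[165:280,275:388]
print("carousel changed px",(d>60).sum()); t0=load("top")["image"].astype(int); e=np.abs(c["image"].astype(int)-t0).sum(2)
for n,(u,v) in dict(cone=(233,278),spool=(262,186),glue=(157,206),driver=(388,312),clips=(377,165)).items(): print(n,(e[v-15:v+15,u-15:u+15]>60).sum())
E
```

```text
time_s: 22.58
eef_pos: [505.2, -284.0, 48.0]
force: [-0.6, 0.7, -0.0]
grip_width: 0.998
grip_force: 0.0
w10 slope angle -0.208 [ 491.7 -258.9] [ 513.6 -263.5]
w14 slope angle -0.208 [ 490.6 -259.4] [ 512.3 -263.8]
time_s: 23.5
eef_pos: [504.8, -283.6, 197.2]
ee_rot: [-0.001, 0.101, 0.995, 0.0]
force: [-0.1, 0.7, -0.1]
grip_width: 1.001
grip_force: 0.0
carousel changed px 93
cone 0
spool 0
glue 0
driver 674
clips 0
```

```bash
python3 -m handwheel '[[[0,50,20,0,0,0,1],[0,55,20,0,0,0,1],[-10,55,0,0,0,0,1],[-20,55,0,0,0,0,1],[-20,55,0,0,0,0,1],[-20,55,0,0,0,0,1],[-20,55,0,0,0,0,1],[-20,55,0,0,0,0,1]]]' >/dev/null; python3 -m handwheel '[[[-30,50,0,0,0,0,1],[-30,50,0,0,0,0,1],[-30,50,0,0,0,0,1],[-30,50,0,0,0,0,1],[-30,40,0,0,0,0,1],[0,0,0,0,0,0,1],[0,0,0,0,0,0,1]]]'
python3 - <<'E'
from h import *
from rig import *
c=capture("top");t0=load("top")["image"].astype(int); e=np.abs(c["image"].astype(int)-t0).sum(2)
for n,(u,v) in dict(cone=(233,278),spool=(262,186),glue=(157,206),driver=(388,312),clips=(377,165),cup1=(344,192),scanner=(445,250)).items(): print(n,(e[v-14:v+14,u-14:u+14]>60).sum())
d=np.abs(c["image"].astype(int)-load("t4")["image"].astype(int)).sum(2)[165:280,275:388];print("cups vs t4",(d>60).sum())
E
```

```text
time_s: 25.42
eef_pos: [245.3, 390.6, 237.4]
ee_rot: [-0.0, 0.101, 0.995, -0.001]
force: [0.4, -1.1, 0.7]
grip_width: 1.001
grip_force: 0.0
cone 0
spool 0
glue 0
driver 0
clips 0
cup1 0
scanner 0
cups vs t4 167
```

```bash
python3 -c "
from rig import *
print(finish_job())"
```

```text
the job is handed in; nothing more can be done
None
```

The job is handed in, with no verdict returned: the medium die went into cup two, then the large into cup three, both lowered to the floor, and the trigger was squeezed to its stop and sprang back, with nothing else seen to move; I viewed 13 pictures, over the limit of 10.

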